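# Feed a wood chunk through the oven's spring flap

## Robot

A 6-joint arm with a two-finger parallel gripper is mounted at the origin on the work surface. World frame = base frame: x ahead of the robot, y to its left, z up, the work surface at z = 0. Lengths are in m, angles in rad, forces in N, time in s.
With the tool pointing down it reaches from about 0.3 to 0.775 m from the base axis. Payload 14.6 kg.
Tool frame: the origin (TCP) lies at the centre of the arm's flange, where the gripper is bolted on; the fingertips stand 173 mm ahead of it and the grasp point (between the pads) lies 155 mm ahead of it; z points along the fingers, y is the line along which they close (so a half turn about z gives the same grasp; the last joint's range is limited). The gripper opens to 85 mm and grips with 20 to 120 N. Pads are 22 mm wide; open, the fingers measure 114 mm over their backs; the gripper's body (76 mm by 85 mm) begins 54 mm behind the grasp point. The pads swing forward as they close: fully open they stand 13 mm farther back than shut.
Start: joints at [-1.309, 0.3, 1.521, -0, 1.321, -0.067], TCP at [0.178, -0.521, 0.405] pointing down, gripper open.
Joint ranges: [-3.03, 3.03], [-0.79, 2.21], [0.23, 2.52], [-1.04, 4.18], [0, 3.07], [-2.55, 2.55]. Speed limits (rad/s): [2.22, 2.22, 2.57, 3.14, 3.14, 3.14].

## Interface

Orientations are given as a unit quaternion [x, y, z, w].
In Python, from cell import arm gives the robot as it stands. The module is installed in compiled form; this text tells all that it offers.
- The arm moves only by the tool apply_moves, never from a script. Its argument "targets" is a list of rows, each a list of 6 numbers: the shift along the world's x, y, z in cm, then the turn, a rotation vector about the world's x, y, z in rad. A call has 1 to 8 rows; each row is the pose to reach, as a shift and turn from the pose commanded when the call began; what a row does not reach only later rows make up. A row lasts 1/8 s, in which the tool goes at most 62.5 mm and 10.7 degrees, less where a joint would pass 70% of its speed; a pose out of reach is approached as far as the arm can. A call with a gripper value outside its range is refused whole. "fingers" is the opening, from 0 (shut) to 1 (fully open), set as the call begins (left out, the last holds). The fingers move at their own pace and stop on an object; the grip force is fixed at half the most. Time passes only in rows, so rows that repeat a pose let the fingers close. It gives the time, the measured TCP pose, the force, the opening and the grip force at its end, in the units of the state.
- arm.observe(): the state, without advancing time (a new reading comes with each control period).
- arm.camera(name): name is "side" or "top"; returns the picture (420x560x3 uint8, blue, green, red); there is no depth.
- arm.camera_info(name): a dict with "mtx" (3x3 intrinsics, pixels), "k1" (the pictures are not rectified: a ray, as slopes to the right and down, at radius r is drawn at 1 + k1 r^2 times it, then the intrinsics apply), "rvec" (rotation vector, rad) and "tvec" (3), from world to camera coordinates, as OpenCV has them. Camera axes: x right, y down, z forward; pixel columns grow to the right and rows downward; lengths in m; the calibration is good to about 2 mm. A picture is of the moment at which its call begins. camera_info takes no time and is no camera call.
- arm.close_job(): hands the job in; it is judged then, once.
The state is a dict: "t": time; "q": joint angles; "dq": joint speeds; "tau": joint torques, N m; "eef_pos": TCP position; "tcp_rot": TCP orientation; "ft_force": force on the tool from outside, world axes, zero at the start; "torque": the same for the moment, N m; "width": opening from 0.0 (shut) to 1.0 (fully open); "gripper_force": force on a finger pad.
Only numpy, scipy, OpenCV 4.12 (cv2) and the standard library are available. Lean on these libraries where they do the work, as an engineer would, in place of code of your own. Each camera call takes 0.05 s, during which the arm holds its last target. There are 200 camera calls.

## Task

Feed the wood chunk on the ledge into the oven's fuel pit: push the red self-closing flap open with one finger and, while that finger holds it open, push the chunk along the ledge with the other finger until it drops into the pit, then come away so that the flap shuts behind it. Do not grip or lift the chunk, and do not shove the flap with the chunk: the chunk should pass through the gap without leaning on the flap. Leave everything else on the worktop where it stands.

Things in the scene. Friction and masses are not known exactly. Their poses are not given: they have to be found in the camera images.
- oven: Green pizza oven with a fuel feeder on its side, one fixed unit. Origin: on the worktop, below the point where the feed lane meets the shut flap. x = feeding direction (ledge, flap, pit, oven), y = left of that, z up; all mm below are in this frame. A low duct (85 high) follows the pit; the oven's body, up to 300 high (its flue 400), fills x 250 to 630, y -220 to 180.
- doorway (a point): Where the lane's middle meets the shut flap, at ledge height: 100 mm above the oven's origin. The flat metal ledge, 100 high, spans x -170 to 2, y -117 to 47, its outer end free. Two guide rails on it, 8 high and 5 thick, x -165 to -10, leave a lane 50 wide centred on y = 0. Only rails, flap and hinge post rise above the ledge; it is open overhead.
- pit (a point): Middle of the fuel pit's floor, at x 64, y -35, height 12. The pit behind the flap is open-topped, inside x 2 to 125, y -112 to 42; its walls reach ledge height (100).
- flap (a joint): Red upright flap, 4 thick, across the end of the ledge at x = 0. Upright hinge at y -100 (right side when feeding; 12 mm post at y -108, top at 164); free end at y 32; heights 112 to 158. 0 = shut, grows (rad) as the free end swings to +x over the pit, to 1.45; cannot open the other way. Spring shuts it: 0.09 N m at 0, 0.15 more per rad.
- flap_tip (a point): Middle of the free end of the red flap, 132 mm from its hinge, 135 mm above the worktop.
- chunk_c (a point): Centre of the loose wood chunk, a beech block with dark bark top: 56 mm long (x), 42 wide (y), 40 high (z), 50 to 110 g. It lies on the ledge in the lane, its length along the feeding direction, its centre 20 mm above the ledge. It slides easily and tips into the pit once its centre has passed the edge at x = 2 mm.
- cruet: Green glass oil cruet with stopper, 190 mm high, 68 across, loose, upright, to be left alone. Origin: centre of its underside.
- mill: Dark wooden pepper mill, 160 mm high, 54 across, loose, to be left alone. Origin: centre of its underside.
- spice: Spice jar with red cap, 100 mm high, 60 across, loose, to be left alone. Origin: centre of its underside.
- bowl: Grey ceramic bowl, 140 mm across, 60 high, loose, to be left alone. Origin: centre of its underside.
- spatula: Yellow silicone spatula lying flat, loose, to be left alone. Its x axis runs from handle to blade.
Not all that is in view belongs to the job. Of the things that look like the part that bears chunk_c, the smallest one is meant.

How it is judged:
By the outcome, as a careful person would: the job done as asked, in the order asked, and still so for the second after the job is handed in, with the robot touching nothing.
It also fails if it takes over 38 s, if anything falls off the work surface, if the arm or the gripper's body presses on something with over 40 N, if the wrist force passes 120 N, or if a joint passes its speed limit or range.

## Working session

There is one attempt and no reset: what is moved stays moved. The work goes in short steps, Python scripts to look and compute and a tool call to move; the robot and the scene stay as the last step left them, time stands still between calls to the robot, and variables do not carry over. Pictures are saved under pics/ and viewed, at most 10 in all, crops included, and the job is handed in when it is done.

Besides the shell and the picture viewer there is one more tool, called after ">>>" as name(argument=value, ...), one argument or row to a line, values as JSON. apply_moves: Moves the arm, as the interface text tells. Its arguments: {"type":"object","properties":{"targets":{"type":"array"},"fingers":{"type":"number"}},"required":["targets"]}

```bash
mkdir -p pics
python3 - <<'E'
from cell import arm
import cv2
for n in("side","top"):
    cv2.imwrite(f"pics/{n}0.png",arm.camera(n)); print(n,arm.camera_info(n))
s=arm.observe(); print(s)
E
```

```text
side {'mtx': array([[387.45331201,   0.        , 284.09582505],
       [  0.        , 387.45331201, 213.6269779 ],
       [  0.        ,   0.        ,   1.        ]]), 'k1': -0.08688768935891655, 'rvec': array([ 2.29414613, -0.20807624,  0.07444043]), 'tvec': array([-0.55683187,  0.08814323,  1.02785082])}
top {'mtx': array([[492.49838371,   0.        , 277.7155218 ],
       [  0.        , 492.49838371, 206.28692678],
       [  0.        ,   0.        ,   1.        ]]), 'k1': -0.1477226613813364, 'rvec': array([ 2.10596034, -2.13848972,  0.18721278]), 'tvec': array([-0.11926272,  0.57749979,  1.15740038])}
{'t': 0.1, 'q': array([-1.30860770e+00,  3.00424340e-01,  1.52152732e+00,  2.81751077e-05,
        1.32070202e+00, -6.65584851e-02]), 'dq': array([-0.00091271, -0.00100065,  0.00121326, -0.00035101,  0.00067895,
       -0.00262327]), 'tau': array([ 1.56966962e-03, -5.44375849e+01, -3.62370014e+01, -9.32897638e-05,
        3.06069429e-03,  1.48033018e-05]), 'eef_pos': array([ 0.17758469, -0.52051076,  0.40416961]), 'tcp_rot': array([ 9.86521489e-01,  1.63630893e-01, -3.82273997e-05, -5.29311246e-04]), 'ft_force': array([-0.69464858,  0.05453555, -0.25005775]), 'torque': array([-0.01579399, -0.01647223, -0.01234601]), 'gripper_force': 0.0, 'width': 0.9996526512844367}
```

View pics/side0.png

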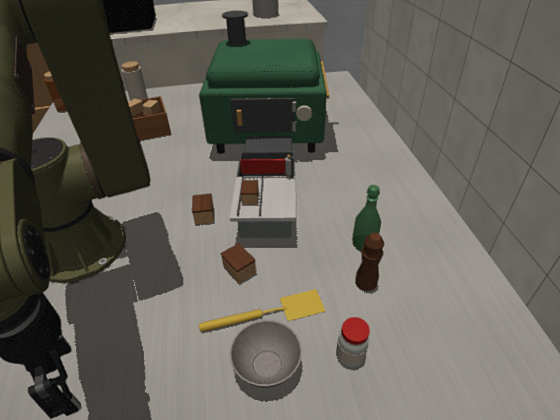

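View pics/top0.png

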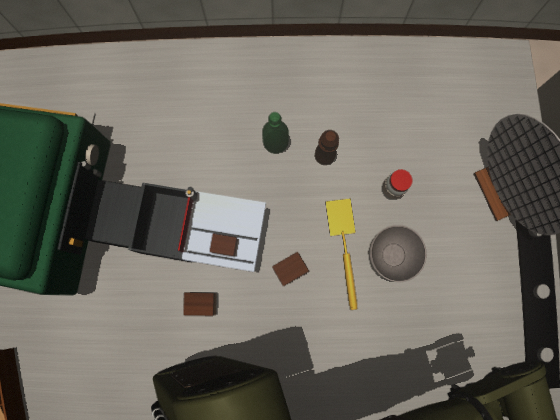

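Chunk candidates in the top view are (224,244) on the ledge in the lane, (290,268) and (200,303) loose on the worktop, and the crate blocks at side (145,105). By the description I choose (224,244), and I'll check it in a crop.

Run:
```python
import cv2
a=cv2.imread("pics/top0.png")[170:290,125:285]
cv2.imwrite("pics/c1.png",cv2.resize(a,None,fx=5,fy=5,interpolation=cv2.INTER_CUBIC))
a=cv2.imread("pics/side0.png")[140:250,220:320]
cv2.imwrite("pics/c2.png",cv2.resize(a,None,fx=5,fy=5,interpolation=cv2.INTER_CUBIC))
```

```text
(no output)
```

View pics/c1.png

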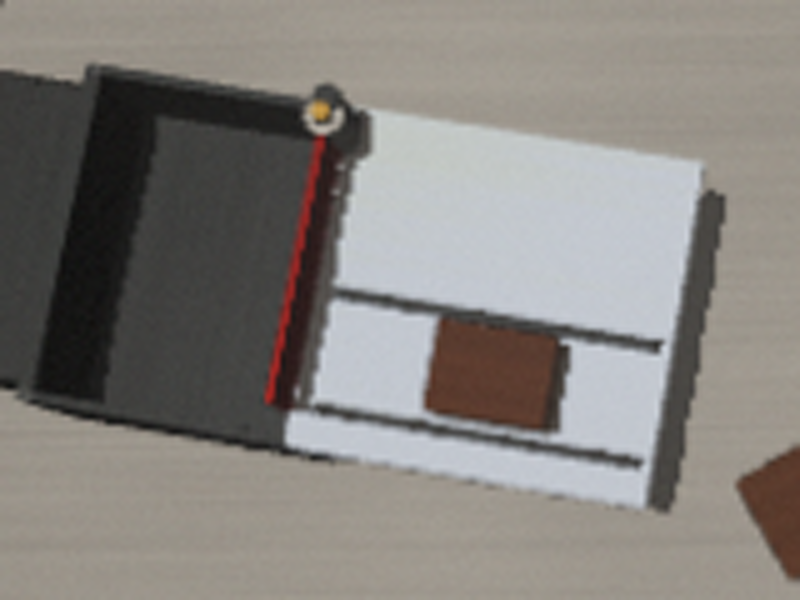

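View pics/c2.png

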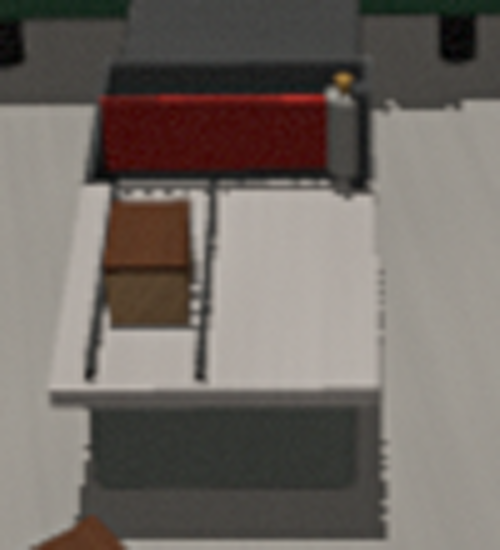

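The crop confirms it: a bark-topped chunk between the rails, centre at crop (493,373). The flap runs from crop (322,130) to (270,403). The ledge's outer corners are at (706,162) and (650,508). Next I fit the oven pose.

```bash
cat > h.py <<'E'
import numpy as np, cv2
from cell import arm
from scipy.optimize import least_squares
from scipy.spatial.transform import Rotation as R
def proj(P,n):
    i=arm.camera_info(n)
    return cv2.projectPoints(np.atleast_2d(P).astype(float),i["rvec"],i["tvec"],i["mtx"],np.array([i["k1"],0,0,0,0.]))[0][:,0]
def o2w(P,p):
    P=np.atleast_2d(P)/1000.; c,s=np.cos(p[2]),np.sin(p[2])
    return np.c_[P[:,0]*c-P[:,1]*s+p[0],P[:,0]*s+P[:,1]*c+p[1],P[:,2]]
def full(c,off): return (np.array(c)+.5)/5-.5+np.array(off)
E
python3 - <<'E'
from h import *
T={(-170,-117,100):(706,162),(-170,47,100):(650,508),(2,47,100):(285,450),(0,32,158):(270,403),(-165,25,108):(642,463),(-165,-25,108):(660,346),(0,-108,164):(322,112)}
S={(-170,47,100):(52,391),(-170,-117,100):(380,388),(2,47,100):(85,183),(0,32,158):(100,97),(-165,25,108):(91,378),(-165,-25,108):(200,378)}
t=full(list(T.values()),(125,170)); s=full(list(S.values()),(220,140))
def f(p): return np.r_[proj(o2w(list(T),p),"top")-t,proj(o2w(list(S),p),"side")-s].ravel()
r=least_squares(f,[.5,0,1.4],loss='soft_l1'); p=r.x
for a in (-2,-1,0,1,2,3):
    q=least_squares(f,[.5,0,a],loss='soft_l1')
    if q.cost<r.cost:r=q
p=r.x;print(p,r.cost);print(f(p).reshape(-1,2).round(1).tolist())
np.save("p.npy",p)
CT=full([(440,318),(560,338),(548,430),(425,408)],(125,170)); CS=full([(112,203),(188,203),(190,270),(105,268)],(220,140))
# chunk: x,y,yaw in oven frame; corner order top: far-right, near-right, near-left, far-left
K=np.array([(28,-21),(-28,-21),(-28,21),(28,21)])
def cp(v):
    c,s_=np.cos(v[2]),np.sin(v[2]);return o2w(np.c_[K@np.array([[c,s_],[-s_,c]])+v[:2],np.full(4,140)],p)
g=lambda v:np.r_[proj(cp(v),"top")-CT,proj(cp(v),"side")[[3,0,1,2]]-CS].ravel()
r=least_squares(g,[-80,0,0],x_scale=[10,10,.1]);print(r.x,g(r.x).round(1))
for n,P in dict(tip=(0,32,135),chunk=(r.x[0],r.x[1],120),door=(0,0,100),hinge=(0,-100,135)).items(): print(n,o2w(P,p).round(4))
E
```

```text
[0.49105701 0.0870563  1.40250189] 8.810496177753455
[[-0.1, -0.2], [-0.0, -0.5], [0.3, -0.5], [0.2, 0.4], [0.7, -1.4], [0.6, 0.6], [0.8, -2.9], [-0.7, -0.6], [-0.0, -0.9], [-1.2, -0.3], [-0.8, -0.0], [0.2, -1.8], [-1.4, -2.1]]
[-9.45935178e+01  1.50850032e-01  8.25114435e-03] [ 0.7 -0.2  1.  -0.6  0.5 -0.6  0.6  0.1 -0.6 -1.2  0.3 -1.5 -0.9 -1.4
 -0.7 -0.7]
tip [[0.4595 0.0924 0.135 ]]
chunk [[ 0.4751 -0.0062  0.12  ]]
door [[0.4911 0.0871 0.1   ]]
hinge [[0.5896 0.0703 0.135 ]]
```

Run:
```python
from h import *
p=np.load("p.npy");s=arm.observe()
print(s["eef_pos"],R.from_quat(s["tcp_rot"]).as_matrix()[:,1])
print("turn",p[2]-np.radians(35)-np.arctan2(*R.from_quat(s["tcp_rot"]).as_matrix()[[1,0],1]))
for x in (-116.5,-40,10): print(x,(o2w((x,-32,0),p)[0]).round(4), ((o2w((x,-32,0),p)[0]-[.178,-.521,0])*100).round(2))
print("dir",np.cos(p[2]),np.sin(p[2]))
for n,uv in dict(cruet=(275,150),mill=(326,162),spice=(395,195)).items():
    i=arm.camera_info("top");q=cv2.undistortPoints(np.array([[uv]],float),i["mtx"],np.array([i["k1"],0,0,0]))[0,0]
    M=cv2.Rodrigues(i["rvec"])[0];o=-M.T@i["tvec"];d=M.T@[*q,1];print(n,o-d*o[2]/d[2])
```

```text
[ 0.17758469 -0.52051076  0.40416961] [ 0.32285075 -0.9464493  -0.00105686]
turn 2.0336928034342323
-116.5 [ 0.5031 -0.0332  0.    ] [32.51 48.78  0.  ]
-40 [0.5159 0.0423 0.    ] [33.79 56.33  0.  ]
10 [0.5243 0.0916 0.    ] [34.63 61.26  0.  ]
dir 0.1675011251772827 0.9858718847113677
cruet [ 0.73572613 -0.12285358  0.        ]
mill [ 0.70096868 -0.25567069  0.        ]
spice [ 0.61018057 -0.43231555  0.        ]
```

>>> apply_moves(
  targets=[
    [4,6,0,0,0,0.18],
    [8,12,0,0,0,0.36],
    [12,18,0,0,0,0.54],
    [16,24,0,0,0,0.72],
    [20,30,0,0,0,0.9],
    [24,36,0,0,0,1.08],
    [28,42,0,0,0,1.26],
    [32.5,48.8,0,0,0,1.44],
  ],
  fingers=1,
)

```text
t: 1.1
eef_pos: [0.4556, -0.1025, 0.4047]
tcp_rot: [0.631, 0.775, -0.0, 0.0]
ft_force: [0.4, -1.1, -0.3]
width: 1.001
gripper_force: 0.0
```

>>> apply_moves(
  targets=[
    [0,0,0,0,0,0.18],
    [0,0,0,0,0,0.36],
    [0,0,0,0,0,0.54],
    [0,0,0,0,0,0.594],
    [0,0,0,0,0,0.594],
    [0,0,0,0,0,0.594],
  ],
)

```text
t: 1.85
eef_pos: [0.4548, -0.1044, 0.4046]
tcp_rot: [0.38, 0.925, -0.0, -0.0]
ft_force: [-0.2, 0.1, 1.1]
width: 0.998
gripper_force: 0.0
```

Run:
```python
from h import *
p=np.load("p.npy");s=arm.observe();m=R.from_quat(s["tcp_rot"]).as_matrix()
print(s["t"],s["eef_pos"],m[:,2],"alpha",np.degrees(p[2]-np.arctan2(m[1,1],m[0,1])))
e=s["eef_pos"][:2]-p[:2];c,q=np.cos(p[2]),np.sin(p[2]);print("oven xy",e@[c,q],e@[-q,c])
a=arm.camera("side")[100:270,190:350];b=arm.camera("top")[130:300,160:320]
cv2.imwrite("pics/m1.png",np.hstack([cv2.resize(v,(400,425),interpolation=2) for v in(a,b)]))
```

```text
1.85 [ 0.45482132 -0.10443353  0.40455912] [-3.14028273e-04  7.32795295e-05 -9.99999948e-01] alpha 35.05827735468692
oven xy -0.1948539535904514 0.003648977812094653
```

View pics/m1.png

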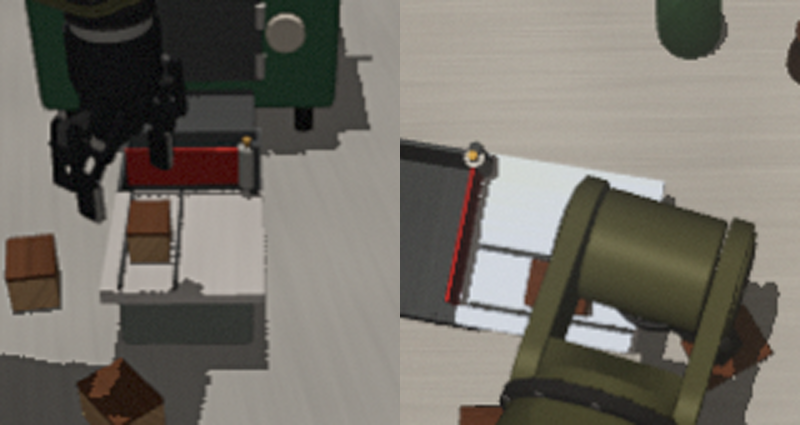

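The side crop shows the fingertips at about full-picture (254,166) and (226,187), above and left of the ledge. The orientation is right and the position lags. Now I correct the position and descend.

>>> apply_moves(
  targets=[
    [2.4,3.5,0,0,0,0],
    [4.8,7.1,0,0,0,0],
    [4.8,7.1,-2,0,0,0],
    [4.8,7.1,-5,0,0,0],
    [4.8,7.1,-8,0,0,0],
    [4.8,7.1,-10,0,0,0],
    [4.8,7.1,-10,0,0,0],
    [4.8,7.1,-10,0,0,0],
  ],
)

```text
t: 2.95
eef_pos: [0.5031, -0.0335, 0.3056]
tcp_rot: [0.38, 0.925, 0.0, 0.001]
ft_force: [1.6, 1.5, -0.1]
width: 1.01
gripper_force: 0.0
```

```bash
cat > st.py <<'E'
from h import *
import sys
p=np.load("p.npy");s=arm.observe();m=R.from_quat(s["tcp_rot"]).as_matrix()
e=s["eef_pos"][:2]-p[:2];c,q=np.cos(p[2]),np.sin(p[2])
print(s["t"],s["eef_pos"].round(4),"alpha",np.degrees(p[2]-np.arctan2(m[1,1],m[0,1])).round(2),"oven xy",(e@[c,q]).round(4),(e@[-q,c]).round(4),s["ft_force"].round(1))
for L in(.16,.173):
  for sg in(-1,1): print(L,sg,*[proj(s["eef_pos"]+m[:,2]*L+sg*.0497*m[:,1],"side").round(1)])
a=arm.camera("side")[120:240,200:330];cv2.imwrite(sys.argv[1],cv2.resize(a,(650,600),interpolation=2))
E
python3 st.py pics/m2.png
```

```text
2.95 [ 0.5031 -0.0335  0.3056] alpha 35.0 oven xy -0.1168 -0.032 [ 1.6  1.5 -0.1]
0.16 -1 [[248.7 199.6]]
0.16 1 [[272.8 179. ]]
0.173 -1 [[249.1 203.7]]
0.173 1 [[272.9 183. ]]
```

View pics/m2.png

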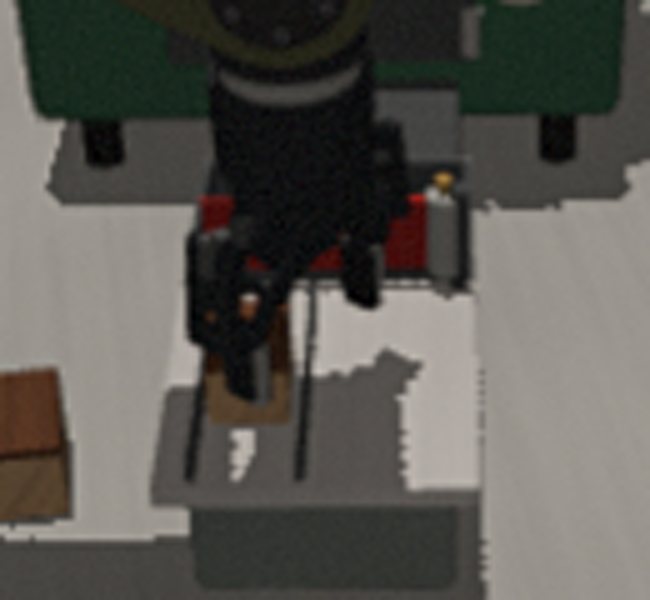

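The rear fingertip is at crop (250,398), i.e. full (250,199.6), and the front tip at (273,180.6). Both match a reach of 160 mm with the gripper open. I lower so the tips stand at about 116 mm, then feed forward.

>>> apply_moves(
  targets=[
    [0,0,-1.5,0,0,0],
    [0,0,-2.9,0,0,0],
    [0,0,-2.9,0,0,0],
    [0.17,0.99,-2.9,0,0,0],
    [0.3,1.77,-2.9,0,0,0],
    [0.42,2.46,-2.9,0,0,0],
    [0.54,3.15,-2.9,0,0,0],
    [0.54,3.15,-2.9,0,0,0],
  ],
)

```text
t: 4.0
eef_pos: [0.5083, -0.0014, 0.2757]
tcp_rot: [0.379, 0.925, 0.0, 0.0]
ft_force: [-0.1, 0.6, 0.3]
width: 1.001
gripper_force: 0.0
```

>>> apply_moves(
  targets=[
    [0.1,0.59,0,0,0,0],
    [0.2,1.18,0,0,0,0],
    [0.3,1.77,0,0,0,0],
    [0.4,2.37,0,0,0,0],
    [0.5,2.96,0,0,0,0],
    [0.6,3.55,0,0,0,0],
    [0.7,4.14,0,0,0,0],
    [0.7,4.14,0,0,0,0],
  ],
)

```text
t: 5.0
eef_pos: [0.5154, 0.0397, 0.276]
tcp_rot: [0.38, 0.925, 0.0, 0.0]
ft_force: [0.2, -4.4, 4.8]
width: 0.997
gripper_force: 3.0
```

```bash
sed -i 's/^for L/if 0:\n for L/; s/^  for sg/  for sg/' st.py; sed -i 's/\[120:240,200:330\]/[120:240,220:350]/' st.py; sed -i '/^a=/a b=arm.camera("top")[170:290,125:285];cv2.imwrite(sys.argv[1],np.hstack([cv2.resize(a,(390,360),interpolation=2),cv2.resize(b,(400,360),interpolation=2)]))' st.py; python3 st.py pics/m3.png
```

```text
5.0 [0.5154 0.0397 0.276 ] alpha 34.97 oven xy -0.0426 -0.032 [ 0.2 -4.4  4.8]
```

View pics/m3.png

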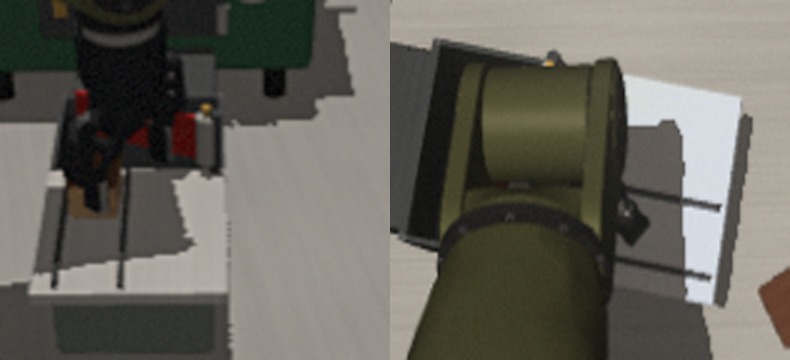

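The flap is opening: it swings away at side-crop (185,135). The chunk sits just ahead of the rear finger at (92,190), short of the doorway. Contact forces are light, so I continue.

>>> apply_moves(
  targets=[
    [0.08,0.49,0,0,0,0],
    [0.16,0.98,0,0,0,0],
    [0.25,1.48,0,0,0,0],
    [0.33,1.97,0,0,0,0],
    [0.42,2.46,0,0,0,0],
    [0.42,2.46,0,0,0,0],
  ],
)

```text
t: 5.85
eef_pos: [0.5197, 0.0638, 0.2764]
tcp_rot: [0.38, 0.925, 0.0, 0.001]
ft_force: [-2.5, -6.2, 10.8]
width: 0.995
gripper_force: 5.4
```

```bash
python3 st.py pics/m4.png
```

```text
5.85 [0.5197 0.0638 0.2764] alpha 35.0 oven xy -0.0181 -0.0321 [-2.5 -6.2 10.8]
```

View pics/m4.png

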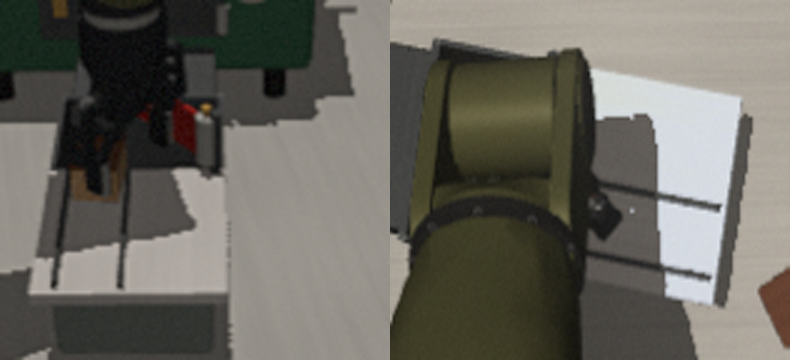

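The chunk is at the doorway and the flap is about half open, but Fz is up to 11 N, so the front finger's knuckle is probably riding on the flap's top edge. I raise slightly to relieve it.

>>> apply_moves(
  targets=[
    [0,0,0.3,0,0,0],
    [0,0,0.6,0,0,0],
    [0,0,0.8,0,0,0],
    [0,0,0.8,0,0,0],
  ],
)

```text
t: 6.45
eef_pos: [0.5192, 0.0641, 0.2833]
tcp_rot: [0.38, 0.925, -0.0, -0.001]
ft_force: [-4.7, -1.7, -2.7]
width: 1.001
gripper_force: 2.4
```

>>> apply_moves(
  targets=[
    [0.08,0.49,0,0,0,0],
    [0.16,0.98,0,0,0,0],
    [0.25,1.48,0,0,0,0],
    [0.33,1.97,0,0,0,0],
    [0.42,2.46,0,0,0,0],
    [0.47,2.76,0,0,0,0],
    [0.47,2.76,0,0,0,0],
  ],
)

```text
t: 7.32
eef_pos: [0.5242, 0.0918, 0.2837]
tcp_rot: [0.38, 0.925, 0.0, 0.0]
ft_force: [-4.1, -2.0, 0.7]
width: 0.996
gripper_force: 2.0
```

```bash
python3 st.py pics/m5.png
```

```text
7.325 [0.5242 0.0918 0.2837] alpha 34.96 oven xy 0.0102 -0.0318 [-4.1 -2.   0.7]
```

View pics/m5.png

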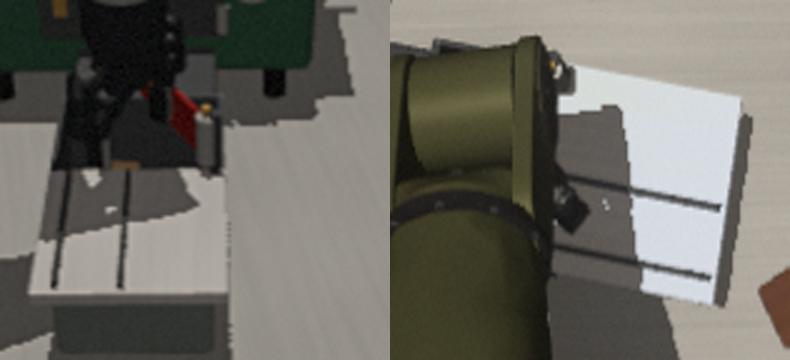

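The chunk has gone over the edge; only a light patch shows just behind it at side-crop (125,165). The front finger still holds the flap open. I push 12 mm further to be sure it drops clear, then back straight out.

>>> apply_moves(
  targets=[
    [0.1,0.6,0,0,0,0],
    [0.2,1.18,0,0,0,0],
    [0.2,1.18,0,0,0,0],
    [0.1,0.6,0,0,0,0],
    [-0.1,-0.6,0,0,0,0],
    [-0.3,-1.77,0,0,0,0],
    [-0.47,-2.76,0,0,0,0],
    [-0.64,-3.75,0,0,0,0],
  ],
)

```text
t: 8.43
eef_pos: [0.5176, 0.053, 0.2837]
tcp_rot: [0.38, 0.925, -0.0, 0.0]
ft_force: [-3.4, -0.9, -0.1]
width: 0.997
gripper_force: 1.5
```

>>> apply_moves(
  targets=[
    [-0.17,-0.99,0,0,0,0],
    [-0.34,-1.97,0,0,0,0],
    [-0.5,-2.96,0,0,0,0],
    [-0.84,-4.93,0,0,0,0],
    [-1.34,-7.9,0,0,0,0],
    [-1.34,-7.9,0,0,0,0],
  ],
)

```text
t: 9.18
eef_pos: [0.5043, -0.0263, 0.2839]
tcp_rot: [0.381, 0.925, 0.0, 0.0]
ft_force: [0.0, 0.5, -0.9]
width: 0.995
gripper_force: 0.0
```

>>> apply_moves(
  targets=[
    [0,0,3,0,0,0],
    [0,0,7,0,0,0],
    [0,0,12,0,0,0],
    [-3,-5,12,0,0,0],
    [-6,-10,12,0,0,0],
    [-9,-15,12,0,0,0],
    [-12,-20,12,0,0,0],
    [-15,-25,12,0,0,0],
  ],
)

```text
t: 10.18
eef_pos: [0.3534, -0.2759, 0.404]
tcp_rot: [0.379, 0.925, -0.0, 0.001]
ft_force: [0.5, -0.4, 0.5]
width: 0.998
gripper_force: 0.0
```

```bash
python3 st.py pics/m6.png
```

```text
10.175 [ 0.3534 -0.2759  0.404 ] alpha 34.94 oven xy -0.3809 0.0749 [ 0.5 -0.4  0.5]
```

View pics/m6.png

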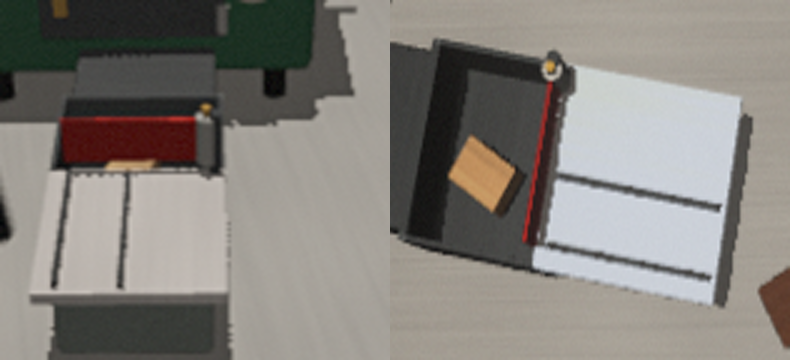

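The chunk lies in the pit at top-crop (486,175), the flap is shut, running from (550,80) to (527,240), and the ledge is empty. I hand in.

```bash
python3 -c "
from cell import arm
print(arm.close_job())"
```

```text
the job is handed in; nothing more can be done
None
```

The chunk is in the fuel pit, the flap has shut behind it, and the job is handed in at about 10 s; the open gripper cannot span from the chunk's rear to the flap, so the chunk slid about 40 mm along the ledge before the flap began to open, though it was open before the chunk reached it.

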